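# Re-rack the optical posts

### The job

Take the two long steel posts out of the slanted tray and drop each, end down, into a tube of the upright four-tube rack so that it goes fully home on the tube's floor. Two of the four tubes have a spacer left deep inside, out of sight, and a post in one of those stands about 30 mm proud, which will not do: find the two clear tubes by feel. Leave the short post in the tray, and leave the bottle, the driver and the loose collar where they are.

Things in the scene. Friction and masses are not known exactly. Their poses are not given: they have to be found in the camera images.
- post_a: plain bare-steel optical post, a round rod 12 mm in diameter and 120 mm long, about 0.1 kg; origin at the centre of its lower end face, z along the rod; at the start it stands in one tube of the slanted tray, top leaning 35 degrees towards the robot
- post_b: the second long post, the same as post_a
- post_a_mid (a point): the middle of post_a, 60 mm from either end
- post_b_mid (a point): the middle of post_b, 60 mm from either end
- stub: the short post, a steel rod 12 mm in diameter and 85 mm long, in another tube of the tray; origin at the centre of its lower end face, z along the rod; not to be moved
- tray: slanted tray, fixed: three square aluminium tubes in a row along its y, 55 mm apart, on a dark foot 90 x 165 x 8 mm; they lean 35 degrees (0.61 rad), mouths towards the tray's -x; each 22 mm wide outside, 16 mm inside, 57 mm deep: a long post sticks out 63 mm, the short one 28 mm; which post is where varies; origin at the centre of its underside
- rack: upright rack, fixed: four vertical square aluminium tubes in a row along its y, 50 mm apart, on a foot 60 x 200 x 10 mm; each 22 mm wide outside, 16 mm inside, 70 mm deep, mouth 80 mm above the underside (the origin, at its centre); two hold a 30 mm spacer, the clear two a 2 mm pad; a post home sticks out 52 mm, on a spacer 80 mm
- well0 (a point): centre of the mouth of rack tube 0, first at the rack -y end; axes as the rack's, z up
- well1 (a point): centre of the mouth of rack tube 1, counted from the rack -y end; axes as the rack's, z up
- well2 (a point): centre of the mouth of rack tube 2, counted from the rack -y end; axes as the rack's, z up
- well3 (a point): centre of the mouth of rack tube 3, last, at the rack +y end; axes as the rack's, z up
- bottle: white plastic bottle with a black cap, 48 mm in diameter, 110 mm tall, upright; origin at the centre of its underside; not to be moved
- driver: black-handled screwdriver lying flat, 160 mm long, along its x; not to be moved
- collar: loose dark steel mounting disc 45 mm in diameter, 12 mm thick, with a 22 mm boss, 18 mm high in all; origin at the centre of its underside; not to be moved

How it is judged:
At the end, for the whole second after the job is handed in: Each long post stands, released and at rest (under 20 mm/s), fully home in a clear tube of the rack: its middle within 6 mm of the tube's axis and 62 to 79 mm above the rack's underside (72 mm when home, 100 mm on a spacer). The short post is within 20 mm of where it started, in the tray (z of post_a_mid in the frame of rack between 0.062 and 0.079 m and (horizontal distance between post_a_mid and well0 below 0.006 m or horizontal distance between post_a_mid and well1 below 0.006 m or horizontal distance between post_a_mid and well2 below 0.006 m or horizontal distance between post_a_mid and well3 below 0.006 m) and linear speed of each of post_a, post_b below 0.02 m/s and z of post_b_mid in the frame of rack between 0.062 and 0.079 m and (horizontal distance between post_b_mid and well0 below 0.006 m or horizontal distance between post_b_mid and well1 below 0.006 m or horizontal distance between post_b_mid and well2 below 0.006 m or horizontal distance between post_b_mid and well3 below 0.006 m) and distance of stub from where it was at the start of the episode below 0.02 m); the robot touches nothing.
It fails at once if the short post is moved more than 20 mm (distance of stub from where it was at the start of the episode above 0.02 m).
It fails at once if the bottle, the driver or the collar is moved more than 30 mm, or the bottle tipped over (distance of any of bottle, driver, collar from where it was at the start of the episode above 0.03 m or angle between bottle's own z axis and vertical above 0.5 rad).
It also fails if it takes over 72 s, if anything falls off the work surface, if the arm or the gripper's body presses on something with over 40 N, if the wrist force passes 120 N, or if a joint passes its speed limit or range.

### The arm

A 6-joint arm with a two-finger parallel gripper is mounted at the origin on the work surface. World frame = base frame: x ahead of the robot, y to its left, z up, the work surface at z = 0. Lengths are in m, angles in rad, forces in N, time in s.
With the tool pointing down it reaches from about 0.3 to 0.875 m from the base axis. Payload 6.4 kg.
Tool frame: the origin (TCP) lies at the centre of the arm's flange, where the gripper is bolted on; the fingertips stand 173 mm ahead of it and the grasp point (between the pads) lies 155 mm ahead of it (ctrl.pinch_z is the distance from the TCP to the grasp point, in m); z points along the fingers, y is the direction in which the jaws open and shut (so a half turn about z gives the same grasp; the last joint's range is limited). The gripper opens to 85 mm and grips with 20 to 120 N. Pads are 22 mm wide; open, the fingers measure 114 mm over their backs; the gripper's body (76 mm by 85 mm) begins 54 mm behind the grasp point. The pads swing forward as they close: fully open they stand 13 mm farther back than shut.
Start: joints at [1.052, 0.181, 1.607, -0, 1.354, -0.206], TCP at [0.177, 0.547, 0.405] pointing down, gripper open.
Joint ranges: [-2.99, 2.99], [-0.89, 2.07], [0.3, 2.58], [-1.14, 4.28], [0, 2.63], [-3.12, 3.12]. Speed limits (rad/s): [2.57, 2.57, 3.01, 3.14, 3.14, 3.14].

### API

Orientations are given as a unit quaternion [w, x, y, z].
In Python, from bench import ctrl gives the robot as it stands.
- The arm moves only by the tool drive_tool, never from a script. Its argument "commands" is a list that holds one entry, the list of rows, each a list of 7 numbers: the shift along the tool's x, y, z in units of 50 mm (1.0 is 50 mm), then the turn, a rotation vector about the tool's x, y, z in units of 8 degrees (1.0 is 8 degrees), then the closure in counts, from 0 (fully open) to 255 (shut). A call has 1 to 10 rows; each row shifts and turns the commanded pose from where the row before left it, along the tool's axes as they then stand; what a row does not reach is not made up. A row lasts 1/10 s, in which the tool goes at most 50 mm and 8.59 degrees, less where a joint would pass 70% of its speed; a pose out of reach is approached as far as the arm can. A call is refused whole if a number of a shift passes 1 or a number of a turn 1, either way. A call with a gripper value outside its range is refused whole. The fingers move at their own pace and stop on an object; the grip force is fixed at half the most. Time passes only in rows, so rows that do not move let the fingers close. It gives the time, the measured TCP pose, the force and the opening at its end, in the units of the state.
- ctrl.get_obs(): the state, without advancing time (a new reading comes with each control period).
- ctrl.camera(name): name is "side" or "top"; returns a dict with "pixels" (400x640x3 uint8, red, green, blue), "depth" (400x640 float32, m along the optical axis (not along the pixel's ray), 0 where there is no reading), "intrinsics" (3x3 intrinsics, pixels), "R" (3x3) and "t" (3): a world point X has camera coordinates R X + t. Camera axes: x right, y down, z forward; pixel columns grow to the right and rows downward; lengths in m; the calibration is good to about 2 mm. A picture is of the moment at which its call begins.
- ctrl.hand_in(): hands the job in, once; it reports no verdict.
The state is a dict: "time_s": time; "q": joint angles; "dq": joint speeds; "joint_efforts": joint torques, N m; "eef_pos": TCP position; "eef_rot": TCP orientation; "wrist_force": force on the tool from outside, world axes, zero at the start; "torque": the same for the moment, N m; "opening": opening from 0.0 (shut) to 1.0 (fully open).
Only numpy, scipy, OpenCV 4.12 (cv2) and the standard library are available. Lean on these libraries where they do the work, as an engineer would, in place of code of your own. Each camera call takes 0.05 s, during which the arm holds its last target. There are 200 camera calls.

## Working session

There is one attempt and no reset: what is moved stays moved. The work goes in short steps, Python scripts to look and compute and a tool call to move; the robot and the scene stay as the last step left them, time stands still between calls to the robot, and variables do not carry over. Pictures are saved under pics/ and viewed, about 8 in all and at most 12, crops included, and the job is handed in when it is done.

Besides the shell and the picture viewer there is one more tool, called after "Call:" as name(argument=value, ...) on one line, values as JSON. drive_tool: Moves the arm, as the interface text tells. Its arguments: {"type":"object","properties":{"commands":{"type":"array","items":{"type":"array","items":{"type":"array","items":{"type":"number"}}}}},"required":["commands"]}

```bash
mkdir -p pics; python3 - <<'E'
from bench import ctrl
import cv2,numpy as np
for n in("side","top"):
    c=ctrl.camera(n); cv2.imwrite(f"pics/{n}0.png",c["pixels"][:,:,::-1]); np.savez(f"{n}0.npz",**c)
    print(n,c["intrinsics"].tolist(),c["R"].round(4).tolist(),c["t"].tolist())
print(ctrl.get_obs())
E
```

```text
side [[413.2471049997808, 0.0, 311.9631081816097], [0.0, 413.2471049997808, 199.392933693103], [0.0, 0.0, 1.0]] [[0.8755, -0.4829, -0.0172], [-0.2538, -0.4293, -0.8668], [0.4111, 0.7633, -0.4984]] [-0.5061979427854041, 0.2222890740524556, 0.708372427275748]
top [[515.7097219473004, 0.0, 321.6681869741772], [0.0, 515.7097219473004, 198.06676146814644], [0.0, 0.0, 1.0]] [[0.0231, -0.9997, 0.0064], [-0.9838, -0.0239, -0.1779], [0.178, -0.0021, -0.984]] [-0.01294181669346108, 0.5950110875570972, 1.0482351493895266]
{'time_s': 0.1, 'q': array([ 1.05172659e+00,  1.81467645e-01,  1.60790872e+00, -3.73854006e-06,
        1.35381264e+00, -2.06280478e-01]), 'dq': array([-1.04868227e-03, -4.99998741e-04,  1.76423133e-04, -1.85564796e-03,
       -6.50583539e-05,  1.05116591e-03]), 'joint_efforts': array([ 1.05005493e-03, -4.45874727e+01, -3.52241778e+01, -1.19484971e-04,
        4.14025199e-03,  1.32367973e-05]), 'eef_pos': array([0.17679212, 0.54690523, 0.40387318]), 'eef_rot': array([-2.81468275e-04,  1.55757409e-01,  9.87795015e-01, -7.46904378e-04]), 'wrist_force': array([-0.00693193,  0.82548055, -0.90785992]), 'torque': array([-0.02338077, -0.02442328, -0.01005329]), 'opening': 1.003096731652548}
```

View pics/side0.png

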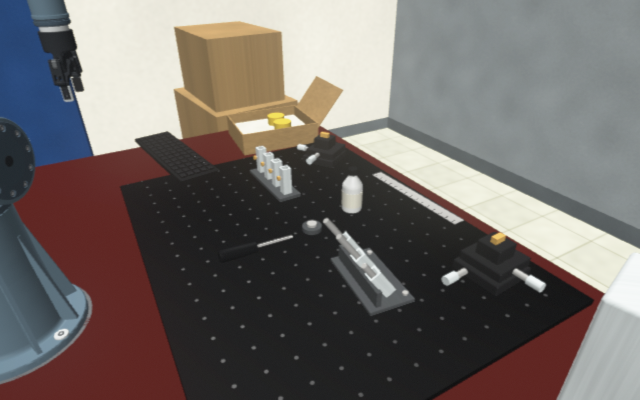

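View pics/top0.png

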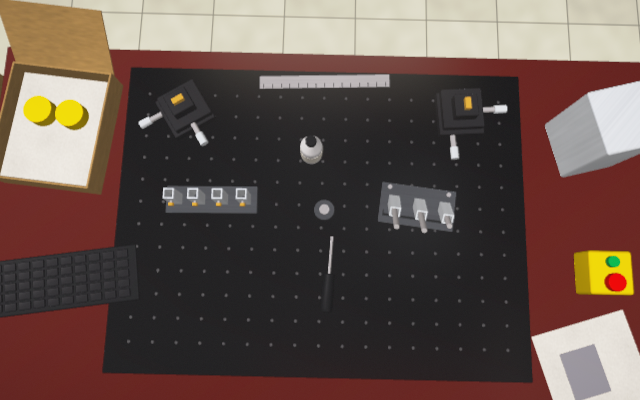

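The side view shows the rack near (275,175) and the tray near (370,270). In the top view the rack tube mouths are at (169–241,194) and the tray posts' tops at about (397,225), (424,229) and (449,224). The right-hand post looks like the short one. Next I'll enlarge both views.

```bash
python3 - <<'E'
import cv2,numpy as np
s=cv2.imread("pics/side0.png");t=cv2.imread("pics/top0.png")
def cr(im,x,y,w,h,k,ox=0):
    o=cv2.resize(im[y:y+h,x:x+w],None,fx=k,fy=k,interpolation=cv2.INTER_CUBIC)
    for i in range(0,w,10): cv2.line(o,(i*k,0),(i*k,10 if i%50 else 18),(0,255,255),1); 
    for i in range(0,h,10): cv2.line(o,(0,i*k),(10,i*k),(0,255,255),1)
    return o
a=np.hstack([cr(t,370,175,100,65,4),cr(t,155,175,100,65,4)])
b=np.hstack([cr(s,320,210,100,80,4),cr(s,240,140,100,80,4)])
cv2.imwrite("pics/c1.png",np.vstack([a,b]))
# depth clouds
for n in("top","side"):
    c=np.load(f"{n}0.npz");K=c["intrinsics"]
    v,u=np.mgrid[:400,:640];d=c["depth"];P=np.stack([(u-K[0,2])/K[0,0]*d,(v-K[1,2])/K[1,1]*d,d],-1)
    W=(P-c["t"])@c["R"]; np.save(n+"W.npy",W)
W=np.load("topW.npy")
for nm,(x0,x1,y0,y1) in dict(rack=(155,265,180,220),tray=(370,465,175,240)).items():
    w=W[y0:y1,x0:x1].reshape(-1,3); 
    for lo,hi in((0.004,0.02),(0.07,0.09),(0.09,0.13)):
        m=w[(w[:,2]>lo)&(w[:,2]<hi)]
        if len(m)>20:
            r=cv2.minAreaRect(m[:,:2].astype(np.float32)*1000);print(nm,lo,len(m),r,m[:,2].mean())
E
```

```text
rack 0.004 2103 ((593.89453125, 250.1253662109375), (89.58924102783203, 244.88534545898438), 1.3752124309539795) 0.013132277990163171
rack 0.07 354 ((586.65673828125, 242.94366455078125), (33.30821228027344, 171.66729736328125), 0.7935874462127686) 0.07969970830879956
rack 0.09 205 ((591.552001953125, 243.52879333496094), (22.587600708007812, 172.9603271484375), 0.5455191731452942) 0.09240221608630465
tray 0.004 3877 ((588.9632568359375, -211.39254760742188), (145.53842163085938, 213.4175262451172), 1.2877978086471558) 0.013616399249979984
tray 0.07 390 ((564.779296875, -205.74668884277344), (132.85206604003906, 33.426082611083984), 83.74044799804688) 0.08012188096392531
tray 0.09 197 ((542.2980346679688, -199.39871215820312), (125.91026306152344, 50.550506591796875), 83.1830062866211) 0.1086738284920469
```

View pics/c1.png

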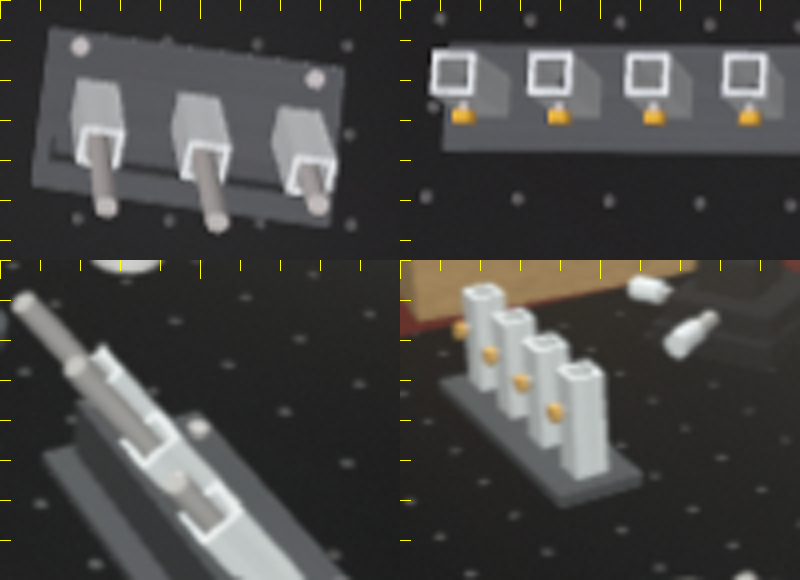

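The crops show two long posts (left and middle in the top view, tops at (396,226) and (424,230)), the stub at (449,226), and the four rack mouths. Next I'll triangulate these and fit the rack pose.

```bash
cat > h.py <<'E'
import cv2,numpy as np
from scipy.optimize import least_squares
C={n:np.load(f"{n}0.npz") for n in("top","side")}
def proj(n,X):
    c=C[n];p=np.asarray(X)@c["R"].T+c["t"];K=c["intrinsics"]
    return p[...,:2]/p[...,2:]*K[0,0]+[K[0,2],K[1,2]]
def tri(ut,us):
    f=lambda X:np.r_[proj("top",X)-ut,proj("side",X)-us]
    r=least_squares(f,[.55,0,.1]);return r.x,r.fun
E
python3 - <<'E'
from h import *
T=np.array([(396.4,226.4),(423.9,230.1),(449.4,226.1)]);S=np.array([(325.9,220.1),(338.6,236.4),(364.1,265.1)])
for a,b in zip(T,S): x,e=tri(a,b);print("post top",x.round(4),e.round(1))
rt=np.array([(168.1,193.1),(192.1,193.4),(216.4,193.4),(240.9,193.1)]);rs=np.array([(260.6,147.9),(268.1,154.1),(276.1,160.1),(285.4,167.4)])
for a,b in zip(rt,rs): x,e=tri(a,b);print("well",x.round(4),e.round(1))
d=np.array([75,25,-25,-75])/1000
def m(p): return np.c_[p[0]-np.sin(p[3])*d,p[1]+np.cos(p[3])*d,np.full(4,p[2])]
r=least_squares(lambda p:np.r_[(proj("top",m(p))-rt).ravel(),(proj("side",m(p))-rs).ravel()],[.59,.24,.08,0]);print(r.x.round(4),r.fun.round(1),"\n",m(r.x).round(4))
# tray: yaw from top post tops & tube mouth; long posts' lean direction by depth cloud
def tm(p,s=[120,120,85],o=[55,0,-55]):
    a=np.radians(35);out=[]
    for L,y in zip(s,o):
        # p = x,y,z of middle-tube floor, yaw; 
        v=np.array([-np.sin(a)*L/1e3,y/1e3,np.cos(a)*L/1e3]);c,s_=np.cos(p[3]),np.sin(p[3])
        out.append([p[0]+c*v[0]-s_*v[1],p[1]+s_*v[0]+c*v[1],p[2]+v[2]])
    return np.array(out)
r=least_squares(lambda p:np.r_[(proj("top",tm(p))-T).ravel(),(proj("side",tm(p))-S).ravel()],[.6,-.2,.02,0]);print("tray",r.x.round(4),r.fun.round(1),"\n",tm(r.x).round(4))
W=np.load("topW.npy")
for u,v in((396,215),(397,221),(420,220),(423,226)): print("depth",W[v,u].round(4))
for nm,u,v in(("bottle",311,142),("collar",324,210)): print(nm,W[v,u].round(3))
E
```

```text
post top [ 0.5283 -0.1469  0.1312] [ 0.1 -0.1 -0.1  0. ]
post top [ 0.522  -0.2009  0.1304] [-0.   0.1  0.1 -0. ]
post top [ 0.5353 -0.2585  0.103 ] [ 0.1 -0.2 -0.2  0. ]
well [0.5914 0.3179 0.0909] [ 0.1 -0.2 -0.2  0. ]
well [0.5923 0.2685 0.0905] [ 0.1 -0.2 -0.3  0.1]
well [0.5931 0.2181 0.0923] [ 0.1 -0.2 -0.3  0.1]
well [0.5953 0.1678 0.0913] [ 0.1 -0.3 -0.4  0.1]
[0.593  0.2431 0.0913 0.0264] [-0.1 -0.   0.2 -0.4  0.2 -0.4 -0.  -0.2 -0.4 -0.1 -0.2 -0.2 -0.   0.4
 -0.6  0.1] 
 [[0.591  0.318  0.0913]
 [0.5924 0.2681 0.0913]
 [0.5937 0.2181 0.0913]
 [0.595  0.1681 0.0913]]
tray [ 0.5902 -0.2094  0.0328 -0.1174] [-0.1 -0.1  0.2  0.1 -0.1 -0.2 -0.2  0.   0.2 -0.2 -0.2  0.2] 
 [[ 0.5283 -0.1467  0.1311]
 [ 0.5219 -0.2013  0.1311]
 [ 0.5354 -0.2583  0.1024]]
depth [ 0.5548 -0.1501  0.1042]
depth [ 0.5402 -0.1496  0.1209]
depth [ 0.5459 -0.1989  0.1028]
depth [ 0.5307 -0.2     0.127 ]
bottle [0.698 0.026 0.122]
collar [ 0.573 -0.005  0.031]
```

```bash
cat >> h.py <<'E'
from scipy.spatial.transform import Rotation as Ro
def plan(pinch,tz,ty,R=None,p=None):
    """rotation (tool rotvec, units of 8 deg) to do first, then shift in units of 50 mm along new tool axes"""
    from bench import ctrl
    o=ctrl.get_obs();R0=Ro.from_quat(np.roll(o["eef_rot"],-1)) 
    tz=np.array(tz)/np.linalg.norm(tz);ty=np.array(ty)-np.dot(ty,tz)*tz;ty/=np.linalg.norm(ty)
    G=Ro.from_matrix(np.c_[np.cross(ty,tz),ty,tz])
    rv=(R0.inv()*G).as_rotvec(degrees=True)/8
    sh=G.inv().apply(np.array(pinch)-ctrl.pinch_z*tz-o["eef_pos"])/.05
    print("t",o["time_s"],"rot",rv.round(3),"shift after",sh.round(3),"shift in present axes",R0.inv().apply(np.array(pinch)-ctrl.pinch_z*tz-o["eef_pos"]).round(4)/.05,"F",o["wrist_force"].round(1),"open",round(float(o["opening"]),3),"q",o["q"].round(2))
A35=np.array([-.5696,.0671,.8192]);LEAN=np.array([.993,-.117,0])
TOP={"L":np.array([.5283,-.1467,.1311]),"M":np.array([.5219,-.2013,.1311])}
E
python3 - <<'E'
from h import *
plan([.5,0,.35],[0,0,-1],LEAN)
plan(TOP["L"]-.026*A35+.09*A35,-A35,LEAN)
E
```

```text
t 0.1 rot [-1.10e-02  6.00e-03  9.85e+00] shift after [-10.107   7.7    -2.017] shift in present axes [-9.516 -8.422 -2.006] F [-0.   0.8 -0.9] open 1.003 q [ 1.05  0.18  1.61 -0.    1.35 -0.21]
t 0.1 rot [-3.665 -2.996  9.524] shift after [-12.954   3.92    5.03 ] shift in present axes [ -8.498 -11.52    1.888] F [-0.   0.8 -0.9] open 1.003 q [ 1.05  0.18  1.61 -0.    1.35 -0.21]
```

Call:
drive_tool(commands=[[[0,0,0,0,0,0.985,80],[0,0,0,0,0,0.985,80],[0,0,0,0,0,0.985,80],[0,0,0,0,0,0.985,80],[0,0,0,0,0,0.985,80],[0,0,0,0,0,0.985,80],[0,0,0,0,0,0.985,80],[0,0,0,0,0,0.985,80],[0,0,0,0,0,0.985,80],[0,0,0,0,0,0.985,80]]])

```text
time_s: 1.1
eef_pos: [0.1768, 0.547, 0.4041]
eef_rot: [0.0, 0.749, 0.662, -0.001]
wrist_force: [-0.7, -0.1, -0.4]
opening: 0.687
```

Call:
drive_tool(commands=[[[-0.8,0.6,0,0,0,0,80],[-0.8,0.6,0,0,0,0,80],[-0.8,0.6,0,0,0,0,80],[-0.8,0.6,0,0,0,0,80],[-0.8,0.6,0,0,0,0,80],[-0.8,0.6,0,0,0,0,80],[-0.8,0.4,0,0,0,0,80],[-0.8,0.4,0,0,0,0,80],[-0.8,0,0,0,0,0,80],[-0.8,0,0,0,0,0,80]]])

```text
time_s: 2.1
eef_pos: [0.3484, 0.1225, 0.4044]
eef_rot: [-0.0, 0.747, 0.664, -0.0]
wrist_force: [0.4, 0.8, 0.7]
opening: 0.688
```

```bash
python3 - <<'E'
from h import *
plan(TOP["L"]-.026*A35+.09*A35,-A35,LEAN)
E
```

```text
t 2.1 rot [-4.378e+00  2.000e-03 -2.000e-03] shift after [-4.926  0.309  2.514] shift in present axes [-4.924  1.698  1.882] F [0.4 0.8 0.7] open 0.688 q [ 0.01 -0.32  2.08 -0.    1.39  0.13]
```

Call:
drive_tool(commands=[[[-0.82,0,0,-0.73,0,0,80],[-0.82,0,0,-0.73,0,0,80],[-0.82,0,0,-0.73,0,0,80],[-0.82,0,0,-0.73,0,0,80],[-0.82,0,0,-0.73,0,0,80],[-0.82,0,0,-0.73,0,0,80],[0,0,0,0,0,0,80]]])

```text
time_s: 2.8
eef_pos: [0.3178, -0.1259, 0.4048]
eef_rot: [0.228, 0.717, 0.628, 0.198]
wrist_force: [0.2, 0.1, -1.0]
opening: 0.688
```

```bash
python3 - <<'E'
from h import *
plan(TOP["L"]-.026*A35+.09*A35,-A35,LEAN)
E
```

```text
t 2.8 rot [ 0.023  0.079 -0.076] shift after [0.079 0.326 2.536] shift in present axes [0.11  0.316 2.536] F [ 0.2  0.1 -1. ] open 0.688 q [-0.92 -0.67  2.33  0.48  1.07 -0.94]
```

Call:
drive_tool(commands=[[[0.03,0.08,0.6,0.02,0.08,-0.076,80],[0.02,0.08,0.7,0,0,0,80],[0.02,0.08,0.7,0,0,0,80],[0.02,0.08,0.5,0,0,0,80],[0,0,0,0,0,0,80],[0,0,0,0,0,0,80]]])

```text
time_s: 3.4
eef_pos: [0.4044, -0.1231, 0.3107]
eef_rot: [0.219, 0.708, 0.64, 0.202]
wrist_force: [-0.3, -0.6, 0.5]
opening: 0.689
```

```bash
python3 - <<'E'
from h import *
from bench import ctrl
plan(TOP["L"]-.026*A35,-A35,LEAN)
a=ctrl.camera("side")["pixels"][:,:,::-1];b=ctrl.camera("top")["pixels"][:,:,::-1]
f=lambda i:cv2.resize(i,None,fx=3,fy=3,interpolation=cv2.INTER_CUBIC)
cv2.imwrite("pics/c2.png",np.hstack([f(a[150:310,280:412]),f(b[130:290,340:472])]))
E
```

```text
t 3.4 rot [-0.04  -0.1    0.081] shift after [-1.800e-01  1.000e-03  1.811e+00] shift in present axes [-0.204  0.01   1.808] F [-0.3 -0.6  0.5] open 0.689 q [-0.7  -0.23  2.27  0.56  0.66 -0.96]
```

View pics/c2.png

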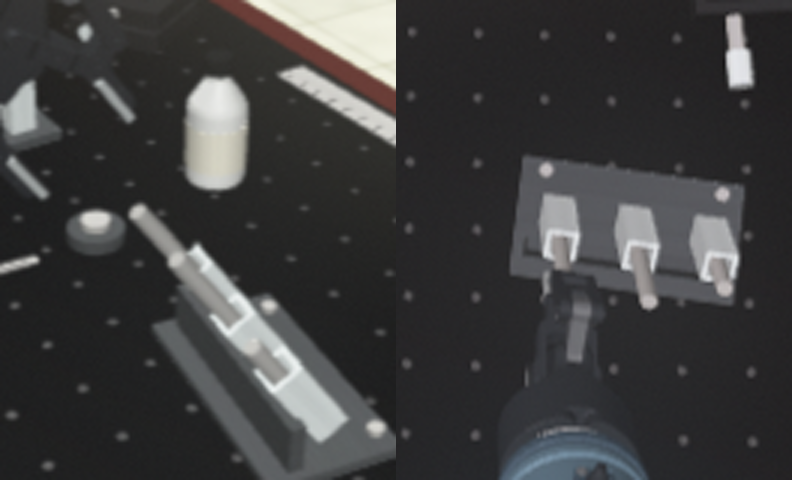

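The gripper is on approach above the left post, in line apart from about 9 mm along tool x. I'll correct that, then descend.

Call:
drive_tool(commands=[[[-0.18,0,0,-0.04,-0.1,0.08,80],[0,0,0.3,0,0,0,80],[0,0,0.3,0,0,0,80],[0,0,0,0,0,0,80],[0,0,0,0,0,0,80]]])

```text
time_s: 4.0
eef_pos: [0.4205, -0.1355, 0.2874]
eef_rot: [0.227, 0.713, 0.633, 0.2]
wrist_force: [0.9, 0.1, -0.4]
opening: 0.685
```

```bash
python3 - <<'E'
from h import *
plan(TOP["L"]-.026*A35,-A35,LEAN)
E
```

```text
t 4.0 rot [ 0.024  0.025 -0.006] shift after [ 0.03  -0.017  1.231] shift in present axes [ 0.034 -0.022  1.23 ] F [ 0.9  0.1 -0.4] open 0.685 q [-0.69 -0.12  2.24  0.61  0.57 -1.01]
```

Call:
drive_tool(commands=[[[0.03,-0.02,0.3,0,0,0,80],[0,0,0.3,0,0,0,80],[0,0,0.3,0,0,0,80],[0,0,0.3,0,0,0,80],[0,0,0,0,0,0,80],[0,0,0,0,0,0,255],[0,0,0,0,0,0,255],[0,0,0,0,0,0,255],[0,0,0,0,0,0,255],[0,0,0,0,0,0,255]]])

```text
time_s: 5.0
eef_pos: [0.4541, -0.1378, 0.2378]
eef_rot: [0.227, 0.713, 0.633, 0.2]
wrist_force: [-8.0, 0.4, 8.3]
opening: 0.124
```

```bash
python3 - <<'E'
from h import *
plan(TOP["L"]-.026*A35,-A35,LEAN)
E
```

```text
t 5.0 rot [ 0.024  0.022 -0.   ] shift after [-0.004  0.001  0.031] shift in present axes [-0.004  0.002  0.03 ] F [-8.   0.4  8.3] open 0.124 q [-0.64  0.07  2.19  0.74  0.43 -1.13]
```

Call:
drive_tool(commands=[[[0,0,-0.1,0,0,0,255],[0,0,-0.2,0,0,0,255],[0,0,-0.3,0,0,0,255],[0,0,-0.3,0,0,0,255],[0,0,-0.3,0,0,0,255],[0,0,-0.3,0,0,0,255],[0,0,-0.4,0,0,0,255],[0,0,-0.4,0,0,0,255],[0,0,0,0,0,0,255]]])

```text
time_s: 5.9
eef_pos: [0.3883, -0.1298, 0.3332]
eef_rot: [0.229, 0.712, 0.633, 0.2]
wrist_force: [0.3, 0.4, -0.7]
opening: 0.12
```

```bash
python3 - <<'E'
from h import *
R=np.array([.593,.2431]);W2=[.5924,.2681,.0913]
plan([.5924,.2681,.0913+.13],[0,0,-1],LEAN)
E
```

```text
t 5.9 rot [ 4.417  0.037 -0.008] shift after [ 8.381  3.123 -0.857] shift in present axes [8.386 3.048 1.064] F [ 0.3  0.4 -0.7] open 0.12 q [-0.74 -0.32  2.28  0.53  0.72 -0.95]
```

Call:
drive_tool(commands=[[[0,0.4,-0.6,0,0,0,255],[0,0.4,-0.6,0,0,0,255],[0.5,0.2,-0.3,0.5,0,0,255],[0.8,0,0,0.7,0,0,255],[0.8,0,0,0.7,0,0,255],[0.8,0,0,0.7,0,0,255],[0.8,0,0,0.7,0,0,255],[0.8,0,0,0.7,0,0,255],[0.8,0,0,0.4,0,0,255],[0,0,0,0,0,0,255]]])

```text
time_s: 6.9
eef_pos: [0.4182, 0.1379, 0.4196]
eef_rot: [-0.002, 0.746, 0.666, -0.001]
wrist_force: [0.3, -0.4, -0.8]
opening: 0.127
```

```bash
python3 - <<'E'
from h import *
plan([.5924,.2681,.0913+.13],[0,0,-1],LEAN)
E
```

```text
t 6.9 rot [-0.031  0.001  0.027] shift after [2.995 3.155 0.872] shift in present axes [2.982 3.17  0.858] F [ 0.3 -0.4 -0.8] open 0.127 q [ 0.05 -0.15  1.91  0.    1.38  0.16]
```

Call:
drive_tool(commands=[[[0.6,0.6,0,0,0,0,255],[0.6,0.6,0,0,0,0,255],[0.6,0.6,0.1,0,0,0,255],[0.6,0.6,0.2,0,0,0,255],[0.4,0.5,0.3,0,0,0,255],[0.18,0.27,0.25,0,0,0,255],[0,0,0,0,0,0,255],[0,0,0,0,0,0,255]]])

```text
time_s: 7.7
eef_pos: [0.5928, 0.2625, 0.3764]
eef_rot: [-0.0, 0.748, 0.664, -0.002]
wrist_force: [-0.3, 0.3, -1.7]
opening: 0.126
```

```bash
python3 - <<'E'
from h import *
from bench import ctrl
plan([.5924,.2681,.0913+.13],[0,0,-1],LEAN)
cs,ct=ctrl.camera("side"),ctrl.camera("top")
np.savez("s1.npz",**cs)
f=lambda i,k:cv2.resize(i[:,:,::-1],None,fx=k,fy=k,interpolation=cv2.INTER_CUBIC)
cv2.imwrite("pics/c3.png",np.hstack([f(cs["pixels"][85:185,220:320],4),f(ct["pixels"][150:250,140:240],4)]))
# predicted pixel of post lower-end axis / upper
o=ctrl.get_obs();t=np.array(o["eef_pos"])
for d in(.155-.02,.155+.018,.155+.05,.155+.094): print(d,proj("side",t-[0,0,d]).round(1),proj("top",t-[0,0,d]).round(1))
E
```

```text
t 7.7 rot [-0.023  0.019 -0.015] shift after [ 0.111 -0.021  0.008] shift in present axes [ 0.11  -0.022  0.008] F [-0.3  0.3 -1.7] open 0.126 q [ 0.23  0.37  1.44 -0.    1.34  0.35]
0.135 [264.6  98.5] [174.9 176.9]
0.173 [265.7 113.3] [180.6 181.4]
0.20500000000000002 [266.6 125.4] [185.  184.9]
0.249 [267.8 141.3] [190.6 189.4]
```

View pics/c3.png

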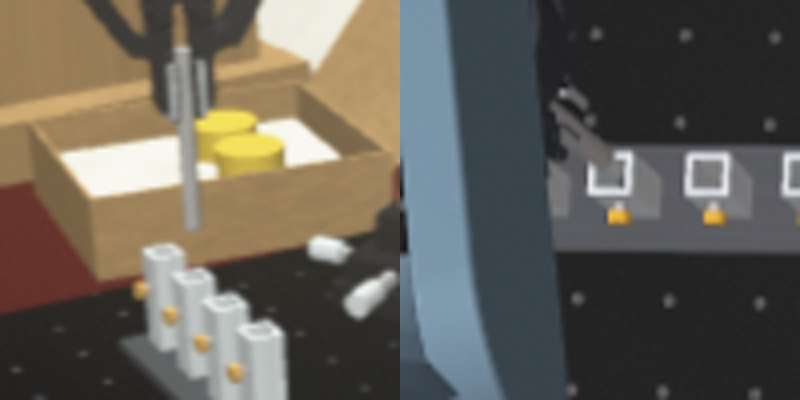

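The post hangs vertically, its lower end at side (267.6,142) against a predicted (267.8,141.3). The grasp model holds, so I'll centre over well2 and descend.

Call:
drive_tool(commands=[[[0.11,-0.02,0,0,0,0,255],[0,0,0.2,0,0,0,255],[0,0,0.2,0,0,0,255],[0,0,0.16,0,0,0,255],[0,0,0,0,0,0,255],[0,0,0.06,0,0,0,255],[0,0,0.06,0,0,0,255],[0,0,0.06,0,0,0,255],[0,0,0.06,0,0,0,255],[0,0,0,0,0,0,255]]])

```text
time_s: 8.8
eef_pos: [0.5925, 0.2684, 0.3372]
eef_rot: [0.0, 0.748, 0.664, -0.001]
wrist_force: [-0.9, 0.6, -1.8]
opening: 0.126
```

```bash
python3 - <<'E'
from h import *
plan([.5924,.2681,.0913+.052-.026],[0,0,-1],LEAN)
E
```

```text
t 8.8 rot [-0.013  0.015 -0.015] shift after [-5.000e-03 -1.000e-03  1.305e+00] shift in present axes [-0.002  0.002  1.304] F [-0.9  0.6 -1.8] open 0.126 q [ 0.24  0.41  1.46 -0.    1.27  0.36]
```

Call:
drive_tool(commands=[[[0,0,0.05,0,0,0,255],[0,0,0.05,0,0,0,255],[0,0,0.08,0,0,0,255],[0,0,0.1,0,0,0,255],[0,0,0.1,0,0,0,255],[0,0,0.1,0,0,0,255],[0,0,0,0,0,0,255]]])

```text
time_s: 9.5
eef_pos: [0.5922, 0.2683, 0.3125]
eef_rot: [-0.0, 0.748, 0.664, -0.002]
wrist_force: [0.7, 0.7, -0.9]
opening: 0.121
```

Call:
drive_tool(commands=[[[0,0,0.06,0,0,0,255],[0,0,0.06,0,0,0,255],[0,0,0.05,0,0,0,255],[0,0,0.05,0,0,0,255],[0,0,0.05,0,0,0,255],[0,0,0,0,0,0,255]]])

```text
time_s: 10.1
eef_pos: [0.5927, 0.2684, 0.3009]
eef_rot: [0.0, 0.748, 0.664, -0.001]
wrist_force: [-1.4, -0.6, 2.7]
opening: 0.124
```

Call:
drive_tool(commands=[[[0,0,0.04,0,0,0,255],[0,0,0.04,0,0,0,255],[0,0,0.04,0,0,0,255],[0,0,0,0,0,0,255]]])

```text
time_s: 10.5
eef_pos: [0.5934, 0.269, 0.3005]
eef_rot: [0.001, 0.748, 0.664, 0.001]
wrist_force: [-9.3, -1.8, 30.4]
opening: 0.123
```

Well2 stops hard at TCP z 0.3005 with 30 N, right at spacer depth, so it is blocked. Trying well1.

Call:
drive_tool(commands=[[[0,0,-0.2,0,0,0,255],[0,0,-0.3,0,0,0,255],[0,0,-0.3,0,0,0,255],[0,0,-0.3,0,0,0,255],[0,0,-0.25,0,0,0,255],[0,0,0,0,0,0,255],[-0.5,0,0,0,0,0,255],[-0.5,0,0,0,0,0,255],[0,0,0,0,0,0,255],[0,0,0,0,0,0,255]]])

```text
time_s: 11.5
eef_pos: [0.5867, 0.2184, 0.3615]
eef_rot: [-0.0, 0.748, 0.663, -0.001]
wrist_force: [-0.2, 0.8, -1.4]
opening: 0.117
```

```bash
python3 - <<'E'
from h import *
from bench import ctrl
plan([.5937,.2181,.0913+.052-.026],[0,0,-1],LEAN)
cs=ctrl.camera("side")
f=lambda i,k:cv2.resize(i[:,:,::-1],None,fx=k,fy=k,interpolation=cv2.INTER_CUBIC)
cv2.imwrite("pics/c4.png",f(cs["pixels"][85:185,220:320],5))
t=np.array(ctrl.get_obs()["eef_pos"])
for d in(.155-.026,.155+.018,.155+.094): print(d,proj("side",t-[0,0,d]).round(1))
E
```

```text
t 11.5 rot [-0.013  0.012 -0.023] shift after [0.01  0.14  1.789] shift in present axes [0.014 0.144 1.788] F [-0.2  0.8 -1.4] open 0.117 q [ 0.17  0.33  1.51 -0.    1.3   0.29]
0.129 [269.7 107.6]
0.173 [270.9 125. ]
0.249 [272.9 153.3]
```

View pics/c4.png

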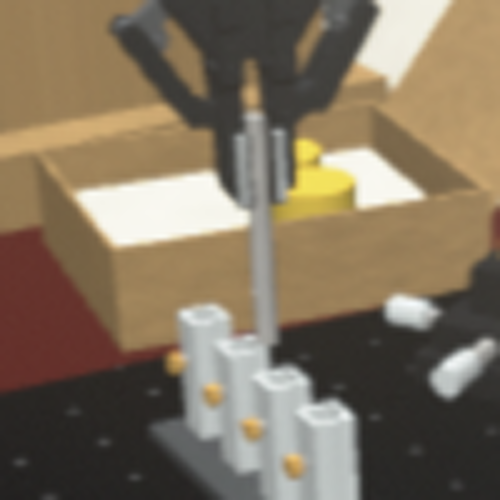

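The post hangs straight over well1, its lower end at side (272.6,153.6) with no slip.

Call:
drive_tool(commands=[[[0.01,0.14,0,0,0,0,255],[0,0,0.16,0,0,0,255],[0,0,0.16,0,0,0,255],[0,0,0,0,0,0,255],[0,0,0.06,0,0,0,255],[0,0,0.06,0,0,0,255],[0,0,0.06,0,0,0,255],[0,0,0.06,0,0,0,255],[0,0,0,0,0,0,255]]])

```text
time_s: 12.45
eef_pos: [0.5935, 0.2184, 0.3333]
eef_rot: [-0.0, 0.748, 0.664, -0.001]
wrist_force: [0.9, 0.5, -1.0]
opening: 0.121
```

Call:
drive_tool(commands=[[[0,0,0.1,0,0,0,255],[0,0,0.1,0,0,0,255],[0,0,0.1,0,0,0,255],[0,0,0.1,0,0,0,255],[0,0,0.1,0,0,0,255],[0,0,0.1,0,0,0,255],[0,0,0,0,0,0,255]]])

```text
time_s: 13.15
eef_pos: [0.5933, 0.2183, 0.3028]
eef_rot: [-0.0, 0.748, 0.664, -0.002]
wrist_force: [-0.7, -0.3, -1.3]
opening: 0.123
```

Call:
drive_tool(commands=[[[0,0,0.04,0,0,0,255],[0,0,0.04,0,0,0,255],[0,0,0.04,0,0,0,255],[0,0,0.04,0,0,0,255],[0,0,0,0,0,0,255]]])

```text
time_s: 13.65
eef_pos: [0.5935, 0.2183, 0.2956]
eef_rot: [0.0, 0.748, 0.664, -0.001]
wrist_force: [-0.2, -0.1, -0.9]
opening: 0.123
```

Well1 is past spacer depth with no force, so it is clear. Going on to the floor.

Call:
drive_tool(commands=[[[0,0,0.1,0,0,0,255],[0,0,0.1,0,0,0,255],[0,0,0.1,0,0,0,255],[0,0,0.06,0,0,0,255],[0,0,0.04,0,0,0,255],[0,0,0,0,0,0,255],[0,0,0.04,0,0,0,255],[0,0,0.04,0,0,0,255],[0,0,0,0,0,0,255]]])

```text
time_s: 14.55
eef_pos: [0.5939, 0.2184, 0.2729]
eef_rot: [0.001, 0.748, 0.664, -0.0]
wrist_force: [-0.8, 0.4, 3.6]
opening: 0.12
```

Call:
drive_tool(commands=[[[0,0,0,0,0,0,80],[0,0,0,0,0,0,80],[0,0,0,0,0,0,80],[0,0,-0.2,0,0,0,80],[0,0,-0.4,0,0,0,80],[0,0,-0.6,0,0,0,80],[0,0,-0.8,0,0,0,80],[0,0,-0.8,0,0,0,80],[0,0,0,0,0,0,80]]])

```text
time_s: 15.45
eef_pos: [0.5952, 0.2189, 0.4204]
eef_rot: [0.004, 0.748, 0.664, 0.005]
wrist_force: [0.5, 0.2, 0.2]
opening: 0.684
```

```bash
python3 - <<'E'
from h import *
from bench import ctrl
plan(TOP["M"]-.026*A35+.07*A35,-A35,LEAN)
cs=ctrl.camera("side")
f=lambda i,k:cv2.resize(i[:,:,::-1],None,fx=k,fy=k,interpolation=cv2.INTER_CUBIC)
cv2.imwrite("pics/c5.png",np.hstack([f(cs["pixels"][105:205,220:320],4),f(cs["pixels"][205:305,310:410],4)]))
for h in(.052,.08): print(proj("side",[.5937,.2181,.0913+h]).round(1))
E
```

```text
t 15.45 rot [-4.292 -0.009 -0.017] shift after [-8.518 -3.705  0.494] shift in present axes [-8.528 -2.764  2.482] F [0.5 0.2 0.2] open 0.684 q [ 0.17  0.29  1.44 -0.    1.4   0.29]
[274.8 141.7]
[274.1 131.2]
```

View pics/c5.png

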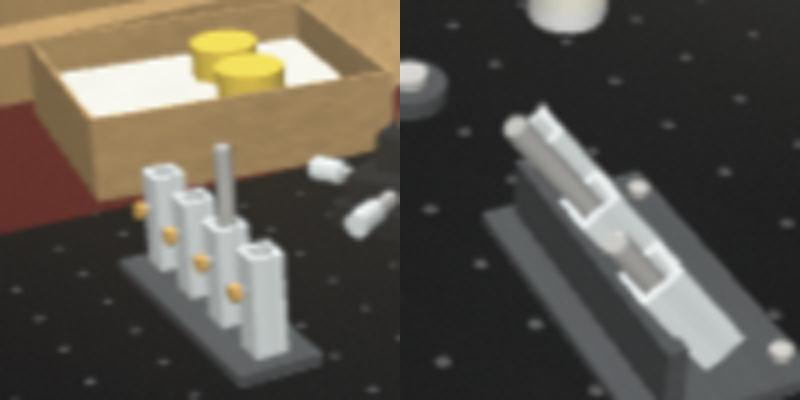

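Post one is home: its top is at side (275.4,141.4), predicted (274.8,141.7). The second post and the stub are undisturbed. Going for the second post.

Call:
drive_tool(commands=[[[-0.8,-0.3,0,0,0,0,80],[-0.8,-0.3,0,0,0,0,80],[-0.8,-0.3,0,0,0,0,80],[-0.8,-0.3,0,0,0,0,80],[-0.8,-0.3,0,0,0,0,80],[-0.8,-0.3,0,0,0,0,80],[-0.8,-0.3,0,0,0,0,80],[-0.8,-0.3,0,0,0,0,80],[-0.8,-0.3,0,0,0,0,80],[-0.8,0,0,0,0,0,80]]])

```text
time_s: 16.5
eef_pos: [0.4102, -0.1633, 0.4118]
eef_rot: [-0.001, 0.748, 0.664, -0.001]
wrist_force: [1.1, -0.3, 0.7]
opening: 0.689
```

Call:
drive_tool(commands=[[[0,0,0,-0.73,0,0,80],[0,0,0,-0.73,0,0,80],[0,0,0,-0.73,0,0,80],[0,0,0,-0.73,0,0,80],[0,0,0,-0.73,0,0,80],[0,0,0,-0.73,0,0,80],[0,0,0,0,0,0,80],[0,0,0,0,0,0,80]]])

```text
time_s: 17.3
eef_pos: [0.4117, -0.1624, 0.4121]
eef_rot: [0.224, 0.714, 0.633, 0.198]
wrist_force: [-0.0, 0.2, 0.2]
opening: 0.689
```

```bash
python3 - <<'E'
from h import *
plan(TOP["M"]-.026*A35+.06*A35,-A35,LEAN)
E
```

```text
t 17.3 rot [-0.027  0.016 -0.01 ] shift after [-0.514 -1.355  2.137] shift in present axes [-0.512 -1.346  2.144] F [-0.   0.2  0.2] open 0.689 q [-0.76 -0.32  2.12  0.45  0.89 -0.85]
```

Call:
drive_tool(commands=[[[-0.25,-0.65,0.2,0,0,0,80],[-0.25,-0.65,0.2,0,0,0,80],[0,-0.05,0.6,0,0,0,80],[0,0,0.6,0,0,0,80],[0,0,0.5,0,0,0,80],[0,0,0,0,0,0,80],[0,0,0,0,0,0,80]]])

```text
time_s: 18.0
eef_pos: [0.4141, -0.1879, 0.2876]
eef_rot: [0.224, 0.713, 0.634, 0.199]
wrist_force: [0.3, 0.0, 0.8]
opening: 0.685
```

```bash
python3 - <<'E'
from h import *
plan(TOP["M"]-.026*A35,-A35,LEAN)
E
```

```text
t 18.0 rot [-0.021  0.002 -0.002] shift after [-0.015 -0.016  1.236] shift in present axes [-0.014 -0.012  1.236] F [0.3 0.  0.8] open 0.685 q [-0.81 -0.08  2.2   0.66  0.63 -1.16]
```

Call:
drive_tool(commands=[[[-0.01,-0.02,0.3,0,0,0,80],[0,0,0.3,0,0,0,80],[0,0,0.3,0,0,0,80],[0,0,0.3,0,0,0,80],[0,0,0,0,0,0,80],[0,0,0,0,0,0,255],[0,0,0,0,0,0,255],[0,0,0,0,0,0,255],[0,0,0,0,0,0,255],[0,0,0,0,0,0,255]]])

```text
time_s: 19.0
eef_pos: [0.447, -0.1929, 0.2391]
eef_rot: [0.226, 0.713, 0.633, 0.199]
wrist_force: [-8.0, 1.1, 8.7]
opening: 0.123
```

```bash
python3 - <<'E'
from h import *
plan(TOP["M"]-.026*A35,-A35,LEAN)
E
```

```text
t 19.0 rot [0.004 0.024 0.   ] shift after [ 0.008 -0.004  0.06 ] shift in present axes [ 0.008 -0.004  0.06 ] F [-8.   1.1  8.7] open 0.123 q [-0.76  0.1   2.15  0.78  0.51 -1.26]
```

Call:
drive_tool(commands=[[[0,0,-0.1,0,0,0,255],[0,0,-0.2,0,0,0,255],[0,0,-0.3,0,0,0,255],[0,0,-0.3,0,0,0,255],[0,0,-0.3,0,0,0,255],[0,0,-0.3,0,0,0,255],[0,0,-0.4,0,0,0,255],[0,0,-0.4,0,0,0,255],[0,0,0,0,0,0,255]]])

```text
time_s: 19.9
eef_pos: [0.3814, -0.185, 0.3347]
eef_rot: [0.228, 0.713, 0.633, 0.199]
wrist_force: [0.6, -0.1, -0.8]
opening: 0.12
```

Call:
drive_tool(commands=[[[0,0.4,-0.6,0,0,0,255],[0,0.4,-0.6,0,0,0,255],[0.5,0.2,-0.3,0.5,0,0,255],[0.8,0,0,0.7,0,0,255],[0.8,0,0,0.7,0,0,255],[0.8,0,0,0.7,0,0,255],[0.8,0,0,0.7,0,0,255],[0.8,0,0,0.7,0,0,255],[0.8,0,0,0.4,0,0,255],[0,0,0,0,0,0,255]]])

```text
time_s: 20.9
eef_pos: [0.4115, 0.0829, 0.4212]
eef_rot: [-0.003, 0.746, 0.666, -0.002]
wrist_force: [1.5, -1.5, -1.3]
opening: 0.12
```

```bash
python3 - <<'E'
from h import *
plan([.5950,.1681,.0913+.13],[0,0,-1],LEAN)
E
```

```text
t 20.9 rot [-0.05  -0.     0.032] shift after [2.122 3.445 0.904] shift in present axes [2.106 3.46  0.88 ] F [ 1.5 -1.5 -1.3] open 0.12 q [-0.09 -0.2   1.95  0.    1.4   0.03]
```

Call:
drive_tool(commands=[[[0.4,0.6,0,0,0,0,255],[0.4,0.6,0,0,0,0,255],[0.4,0.6,0.1,0,0,0,255],[0.4,0.6,0.2,0,0,0,255],[0.4,0.6,0.3,0,0,0,255],[0.1,0.44,0.28,0,0,0,255],[0,0,0,0,0,0,255],[0,0,0,0,0,0,255]]])

```text
time_s: 21.7
eef_pos: [0.5944, 0.1621, 0.3757]
eef_rot: [-0.002, 0.748, 0.664, -0.003]
wrist_force: [-1.0, 0.3, -0.2]
opening: 0.122
```

```bash
python3 - <<'E'
from h import *
from bench import ctrl
plan([.5950,.1681,.0913+.052-.026],[0,0,-1],LEAN)
cs=ctrl.camera("side")
f=lambda i,k:cv2.resize(i[:,:,::-1],None,fx=k,fy=k,interpolation=cv2.INTER_CUBIC)
cv2.imwrite("pics/c6.png",f(cs["pixels"][85:185,220:320],5))
t=np.array(ctrl.get_obs()["eef_pos"])
for d in(.155-.026,.155+.018,.155+.094): print(d,proj("side",t-[0,0,d]).round(1))
E
```

```text
t 21.7 rot [-0.047  0.016 -0.016] shift after [ 1.200e-01 -1.000e-03  2.074e+00] shift in present axes [0.124 0.012 2.074] F [-1.   0.3 -0.2] open 0.122 q [ 0.07  0.3   1.52 -0.    1.33  0.19]
0.129 [282.2 107.1]
0.173 [283.2 125.3]
0.249 [284.8 155. ]
```

View pics/c6.png

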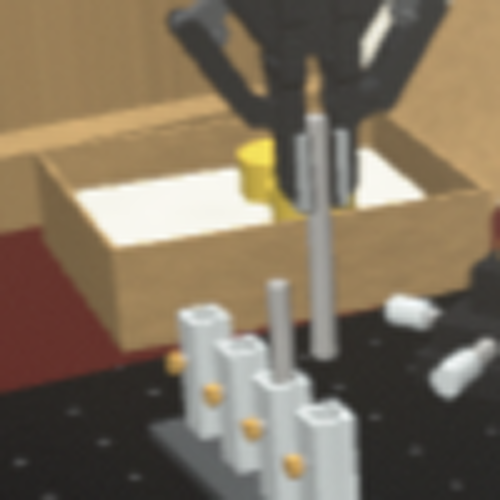

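The second post hangs straight, its lower end at side (284.4,156.0), which fits a grip about 3 mm nearer the top. I expect the spacer at TCP z 0.3035 and home at 0.2755.

Call:
drive_tool(commands=[[[0.12,0.01,0,-0.04,0.01,0,255],[0,0,0.2,0,0,0,255],[0,0,0.2,0,0,0,255],[0,0,0.12,0,0,0,255],[0,0,0,0,0,0,255],[0,0,0.06,0,0,0,255],[0,0,0.06,0,0,0,255],[0,0,0.06,0,0,0,255],[0,0,0.06,0,0,0,255],[0,0,0,0,0,0,255]]])

```text
time_s: 22.75
eef_pos: [0.5954, 0.1684, 0.3392]
eef_rot: [0.0, 0.748, 0.664, 0.0]
wrist_force: [-2.5, 0.8, -1.5]
opening: 0.119
```

Call:
drive_tool(commands=[[[0,0,0.1,0,0,0,255],[0,0,0.1,0,0,0,255],[0,0,0.1,0,0,0,255],[0,0,0.1,0,0,0,255],[0,0,0.1,0,0,0,255],[0,0,0.08,0,0,0,255],[0,0,0,0,0,0,255]]])

```text
time_s: 23.45
eef_pos: [0.5953, 0.1683, 0.3089]
eef_rot: [0.0, 0.748, 0.664, -0.0]
wrist_force: [-3.2, 0.7, -4.0]
opening: 0.123
```

Call:
drive_tool(commands=[[[0,0,0.04,0,0,0,255],[0,0,0.04,0,0,0,255],[0,0,0.04,0,0,0,255],[0,0,0.04,0,0,0,255],[0,0,0,0,0,0,255]]])

```text
time_s: 23.95
eef_pos: [0.5953, 0.1684, 0.302]
eef_rot: [0.0, 0.748, 0.664, -0.0]
wrist_force: [-6.3, -1.3, -0.1]
opening: 0.124
```

Call:
drive_tool(commands=[[[0,-0.02,0.04,0,0,0,255],[0,0,0.04,0,0,0,255],[0,0,0.04,0,0,0,255],[0,0,0,0,0,0,255]]])

```text
time_s: 24.35
eef_pos: [0.5948, 0.1685, 0.296]
eef_rot: [0.001, 0.748, 0.664, 0.0]
wrist_force: [-3.9, 0.2, 0.7]
opening: 0.124
```

Call:
drive_tool(commands=[[[0,-0.01,0.08,0,0,0,255],[0,0,0.08,0,0,0,255],[0,0,0.08,0,0,0,255],[0,0,0.06,0,0,0,255],[0,0,0.04,0,0,0,255],[0,0,0,0,0,0,255],[0,0,0.04,0,0,0,255],[0,0,0.04,0,0,0,255],[0,0,0,0,0,0,255]]])

```text
time_s: 25.25
eef_pos: [0.5944, 0.1685, 0.2751]
eef_rot: [0.001, 0.748, 0.664, 0.001]
wrist_force: [-0.9, 0.8, -0.8]
opening: 0.126
```

Call:
drive_tool(commands=[[[0,0,0.04,0,0,0,255],[0,0,0,0,0,0,255],[0,0,0,0,0,0,80],[0,0,0,0,0,0,80],[0,0,0,0,0,0,80],[0,0,-0.2,0,0,0,80],[0,0,-0.4,0,0,0,80],[0,0,-0.8,0,0,0,80],[0,0,-0.8,0,0,0,80],[0,0,-0.8,0,0,0,80]]])

```text
time_s: 26.25
eef_pos: [0.5939, 0.1686, 0.4256]
eef_rot: [0.001, 0.748, 0.664, 0.001]
wrist_force: [0.8, 0.8, 0.3]
opening: 0.687
```

Call:
drive_tool(commands=[[[0,-0.5,-0.3,0,0,0,80],[0,-0.5,0,0,0,0,80],[0,0,0,0,0,0,80],[0,0,0,0,0,0,80],[0,0,0,0,0,0,80]]])

```text
time_s: 26.75
eef_pos: [0.5449, 0.1744, 0.4383]
eef_rot: [0.001, 0.748, 0.664, 0.001]
wrist_force: [-0.4, 0.3, 0.5]
opening: 0.691
```

```bash
python3 - <<'E'
from h import *
from bench import ctrl
cs,ct=ctrl.camera("side"),ctrl.camera("top")
f=lambda i,k:cv2.resize(i[:,:,::-1],None,fx=k,fy=k,interpolation=cv2.INTER_CUBIC)
cv2.imwrite("pics/c7.png",np.vstack([np.hstack([f(cs["pixels"][105:180,220:320],4),f(cs["pixels"][220:295,310:410],4)]),np.hstack([f(ct["pixels"][150:225,155:255],4),f(ct["pixels"][170:245,370:470],4)])]))
for w in([.5937,.2181,.0913],[.595,.1681,.0913]):
  for h in(.052,.08): print(proj("side",np.add(w,[0,0,h])).round(1),proj("top",np.add(w,[0,0,h])).round(1))
print(ctrl.get_obs()["time_s"],ctrl.get_obs()["wrist_force"])
E
```

```text
[274.8 141.7] [211.5 188. ]
[274.1 131.2] [208.5 185.1]
[283.8 148.2] [237. 188.]
[283.2 137.4] [234.7 185.1]
26.85 [-0.34798363  0.51920585 -0.58974943]
```

View pics/c7.png

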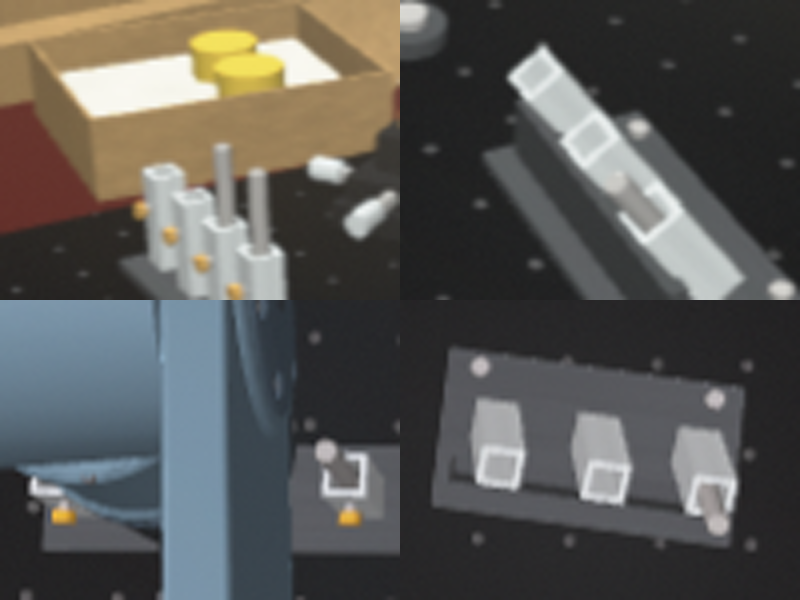

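Both post tops match the home prediction: side (275.4,141.4) and (284.1,147.9). The stub is still in the tray.

```bash
python3 -c "
from bench import ctrl
print(ctrl.hand_in())"
```

```text
the job is handed in; nothing more can be done
None
```

Both long posts now stand released and fully home in the rack, one in tube 1 and one in tube 0. I handed the job in at about 27 s; the hand-in reports no verdict.

- **Finding the clear tubes:** Tube 2 stopped the first post at spacer depth with 30 N, so I backed out. Tubes 1 and 0 let a post through to floor depth. I did not test tube 3.
- **Post heights:** In the last side picture both post tops are within about 1 pixel of where a post at home should show. A post on a spacer would sit about 10 pixels higher. The top picture agrees for the tube 0 post, but the arm hid tube 1 there.
- **Everything else:** In the last pictures the short post looks unmoved in the tray. No move was made near the bottle, driver or collar, but I did not measure their positions again at the end.
- **Small oddities:** I felt a light sideways rub, up to 6 N, on the way into tube 0 and eased it with shifts of about 1 mm. The second post showed no clear floor contact force at the expected depth. I pushed 2 mm further before letting go, and the picture taken after that shows it home.

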